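# Load a battery pack into its charging dock

## Task

Put the loose battery pack on charge in the dock. Keep the label up, slide the end with the brass contacts in under the hood against the dock's spring contact, then press the tongue end down past the hooked catch until it snaps under and the pack lies flat and held. Do it gently, without forcing the pack or the dock, and leave everything else on the bench where it is.

Things in the scene. Friction and masses are not known exactly. Their poses are not given: they have to be found in the camera images.
- pack: Black battery pack, blank white label on top: rigid box 76 x 40 x 18 mm, 0.1 to 0.17 kg, lying label up on the bench. Origin: centre of its underside; x along its length towards the end with three brass contacts (face at x = +38 mm, full 18 mm high), z up. The body is full height for x = -32 to +38 mm; beyond it only a low tongue reaches to x = -38 mm. Grasp across its 40 mm width (y).
- pack_contact_end (a point): Middle of the lower edge of the pack's contact end (pack frame x = +38, y = 0, z = 0 mm).
- pack_tongue_end (a point): Under the tip of the pack's tongue (pack frame x = -38, y = 0, z = 0 mm). The tongue is 6 mm long, 40 mm wide, its top 8 mm above the underside, its lower edge rounded by 3 mm. Fine ribs cross the top of the pack next to it.
- dock: Charging dock fixed to the bench: black base 142 x 94 x 8.5 mm carrying a grey bay plate (120 x 68 mm, to 42 mm high). Origin: on the bench under the base's middle; x towards the hooded spring contact, z up. The plate is screwed down through slots and stands up to 4 mm off along x and 8 mm off along y (not reported). Measures below are for a centred plate. Seated, pack and dock x axes agree.
- dock_guides (a point): Centre of the bay floor, dock (0, 0, 14) mm; the seated pack's origin. Square-topped guide walls rise 7 mm over the floor: at x = 14 to 35 mm with faces at y = +-21 mm (1 mm play each side), at x = -36 to -20 mm with faces at y = +-22 mm; all 5 mm thick. Between them the sides are open for fingers, level with the floor out to |y| = 34 mm.
- dock_hood_edge (a point): Lower front edge of the hood, dock (36, 0, 35) mm. The hood spans x = 36 to 66 mm, underside 21 mm and top 28 mm over the bay floor, with side cheeks at |y| = 21 to 34 mm from x = 34 mm. From here to the hook nose is 70 mm, shorter than the pack, so the pack goes in tilted by about 0.4 rad, contact end low on the floor.
- dock_hook_nose (a point): Tip of the rigid hook, dock (-34, 0, 25) mm, 26 mm wide; underside 9.4 mm over the bay floor, end stop for the tongue below it at x = -38.4 mm. From the nose its face slopes up and outwards, 72 then 55 degrees from level, to its top at x = -41 mm, 24 mm over the floor. Pressed down this face the tongue drives the pack back on the spring, then snaps under.
- spring_contact (a joint): Travel of the sprung contact block under the hood, m: 0 with the block out (face at bay x = 35.5 mm, 2.5 to 12 mm over the bay floor), growing as it is pushed along dock +x, hard stop 0.0085. Spring 1.5 N at 0 plus 0.5 N per mm; about 0.002 with the pack seated, about 0.0075 as the tongue passes the hook nose.
- adapter: Bystander: white mains adapter, 42 x 78 x 28 mm, beside the dock; origin at the centre of its underside.
- scissors: Bystander: blue-handled scissors, 87 x 199 x 9 mm, lying.
- marker_1: Bystander: felt marker, 12 x 132 x 14 mm, lying behind the dock.
- marker_2: Bystander: felt marker, 12 x 132 x 14 mm, lying behind the dock.
- forceps: Bystander: steel forceps, 13 x 131 x 8 mm, lying in front of the centrifuge.
- timer: Bystander: small white bench timer, 52 x 66 x 16 mm.
- tape_roll: Bystander: roll of tape, 62 mm across, 19 mm high, lying flat.

How it is judged:
By the outcome, as a careful person would: the job done as asked, in the order asked, and still so for the second after the job is handed in, with the robot touching nothing.
It also fails if it takes over 64 s, if anything falls off the work surface, if the arm or the gripper's body presses on something with over 40 N, if the wrist force passes 120 N, or if a joint passes its speed limit or range.

## Robot

A 7-joint arm with a two-finger parallel gripper is mounted at the origin on a cart in front of the work surface, level with it; the furniture and walls round the work are solid. World frame = base frame: x ahead of the robot, y to its left, z up, the work surface at z = 0. Lengths are in m, angles in rad, forces in N, time in s.
With the tool pointing down it reaches from about 0.425 to 0.875 m from the base axis. Payload 4.7 kg.
Tool frame: the origin (TCP) lies between the finger pads; the fingertips stand 14 mm ahead of it and the grasp point (between the pads) lies 5 mm behind it; z points along the fingers, y is the line along which they close (so a half turn about z gives the same grasp; the last joint's range is limited). The gripper opens to 87 mm and grips with 3 to 60 N. Pads are 19 mm wide; open, the fingers measure 117 mm over their backs; the gripper's body (75 mm by 190 mm) begins 51 mm behind the grasp point.
Start: joints at [1.301, 0.321, -0.07, 1.45, 0.023, 1.371, -0.057], TCP at [0.182, -0.624, 0.237] pointing down, gripper open.
Joint ranges: [-2.86, 2.86], [-0.3, 2.09], [-1.38, 1.24], [0.06, 2.45], [-1.56, 4.7], [0.09, 2.05], [-2.69, 2.69]. Speed limits (rad/s): [2.57, 2.57, 3.14, 3.14, 3.14, 3.14, 3.14].

## Interface

Orientations are given as a rotation vector (axis times angle).
In Python, from bench import ctrl gives the robot as it stands.
- The arm moves only by the tool step_arm, never from a script. Its argument "commands" is a list of rows, each an object with "travel": the shift along the tool's x, y, z in m, a list of three; "turn": the turn, a rotation vector about the tool's x, y, z in degrees, a list of three. A call has 1 to 5 rows; each row is the pose to reach, as a shift and turn from the pose commanded when the call began, along the tool's axes at that moment; what a row does not reach only later rows make up. A row lasts 1/10 s, in which the tool goes at most 50 mm and 8.59 degrees, less where a joint would pass 70% of its speed; a pose out of reach is approached as far as the arm can. A call with a gripper value outside its range is refused whole. "gripper" is the opening, from 0 (shut) to 1 (fully open), set as the call begins (left out, the last holds). The fingers move at their own pace and stop on an object; "force" is the grip in N (left out, the last holds). Time passes only in rows, so rows that repeat a pose let the fingers close. It gives the time, the measured TCP pose, the force, the opening and the grip force at its end, in the units of the state.
- ctrl.get_state(): the state, without advancing time (a new reading comes with each control period).
- ctrl.get_image(name): name is "scene" or "top" or "wrist"; returns the picture (384x512x3 uint8, red, green, blue); there is no depth.
- ctrl.camera_model(name): a dict with "fx", "fy", "cx", "cy" (pixels), "R" (3x3) and "t" (3): a world point X has camera coordinates R X + t; the wrist camera has in their place "T_tool_cam" (4x4, takes a point from camera to tool coordinates, whose origin is the TCP and whose axes are the flange's). Camera axes: x right, y down, z forward; pixel columns grow to the right and rows downward; lengths in m; the calibration is good to about 2 mm. A picture is of the moment at which its call begins: read the wrist's pose just before it. camera_model takes no time and is no camera call.
- ctrl.close_job(): hands the job in; it is judged then, once.
The state is a dict: "time": time; "joint_positions": joint angles; "qd": joint speeds; "joint_torque": joint torques, N m; "position": TCP position; "tool_rot": TCP orientation; "ft_force": force on the tool from outside, world axes, zero at the start; "torque": the same for the moment, N m; "grip_width": opening from 0.0 (shut) to 1.0 (fully open); "grip_force": force on a finger pad.
Only numpy, scipy, OpenCV 4.12 (cv2) and the standard library are available. Lean on these libraries where they do the work, as an engineer would, in place of code of your own. Each camera call takes 0.05 s, during which the arm holds its last target. There are 200 camera calls.

## Working session

There is one attempt and no reset: what is moved stays moved. The work goes in short steps, Python scripts to look and compute and a tool call to move; the robot and the scene stay as the last step left them, time stands still between calls to the robot, and variables do not carry over. Pictures are saved under pics/ and viewed, at most 10 in all, crops included, and the job is handed in when it is done.

Besides the shell and the picture viewer there is one more tool, called after "Emit:" in YAML: its name, and indented under it one key for each argument. step_arm: Moves the arm, as the interface text tells. Its arguments: {"type":"object","properties":{"commands":{"type":"array"},"gripper":{"type":"number"},"force":{"type":"number"}},"required":["commands"]}

```bash
ls; mkdir -p pics; python3 - <<'E'
from bench import ctrl
import cv2,json
s=ctrl.get_state();print(s)
for n in("scene","top","wrist"):
    cv2.imwrite(f"pics/{n}0.png",ctrl.get_image(n)[:,:,::-1]);print(n,ctrl.camera_model(n))
import numpy as np
a=cv2.imread("pics/top0.png");cv2.imwrite("pics/top0b.png",cv2.resize(a,(800,600),interpolation=cv2.INTER_CUBIC))
E
```

```text
pics
{'time': 0.0, 'joint_positions': array([ 1.3011052 ,  0.32180911, -0.07005736,  1.45167625,  0.02260231,
        1.37074914, -0.05688997]), 'qd': array([-0.00052958, -0.0011874 , -0.00062266, -0.00160717,  0.00191179,
        0.00115311,  0.00049802]), 'joint_torque': array([ 9.90130320e-05, -4.91294324e+01, -4.03678771e-01, -3.12527704e+01,
       -6.37904811e-02,  4.37673542e-02,  1.56716665e-04]), 'position': array([ 0.18179205, -0.62352829,  0.23546964]), 'tool_rot': array([-3.10821495e+00, -4.44049952e-01,  5.77479124e-04]), 'ft_force': array([ 0.10401267, -0.73417933,  0.145024  ]), 'torque': array([ 0.01773083,  0.01672135, -0.00360854]), 'grip_force': 0.0, 'grip_width': 1.0039612067125783}
scene {'fx': 386.79041924869625, 'fy': 386.79041924869625, 'cx': 252.5435272097553, 'cy': 198.16927041013517, 'R': array([[-0.75503564, -0.65547109,  0.01669827],
       [-0.4660009 ,  0.51852159, -0.71692295],
       [ 0.46126385, -0.54908379, -0.6969524 ]]), 't': array([0.4290499 , 0.28969356, 0.89444713])}
top {'fx': 382.06832515748414, 'fy': 382.06832515748414, 'cx': 247.31098791497317, 'cy': 196.62162357366643, 'R': array([[-0.00576221, -0.99977752, -0.02029056],
       [-0.99364456,  0.00800555, -0.11227825],
       [ 0.11241571,  0.01951463, -0.99346962]]), 't': array([0.02539779, 0.53943003, 1.08634814])}
wrist {'fx': 275.0651892715666, 'fy': 275.0651892715666, 'cx': 253.58273606275088, 'cy': 190.38163388922786, 'T_tool_cam': array([[ 2.01071231e-03, -9.63318464e-01, -2.68353300e-01,
         7.32944983e-02],
       [ 9.99997977e-01,  1.95153595e-03,  4.87259241e-04,
         2.47046416e-04],
       [ 5.43152889e-05, -2.68353737e-01,  9.63320439e-01,
        -1.47429183e-01],
       [ 0.00000000e+00,  0.00000000e+00,  0.00000000e+00,
         1.00000000e+00]])}
```

View pics/top0b.png

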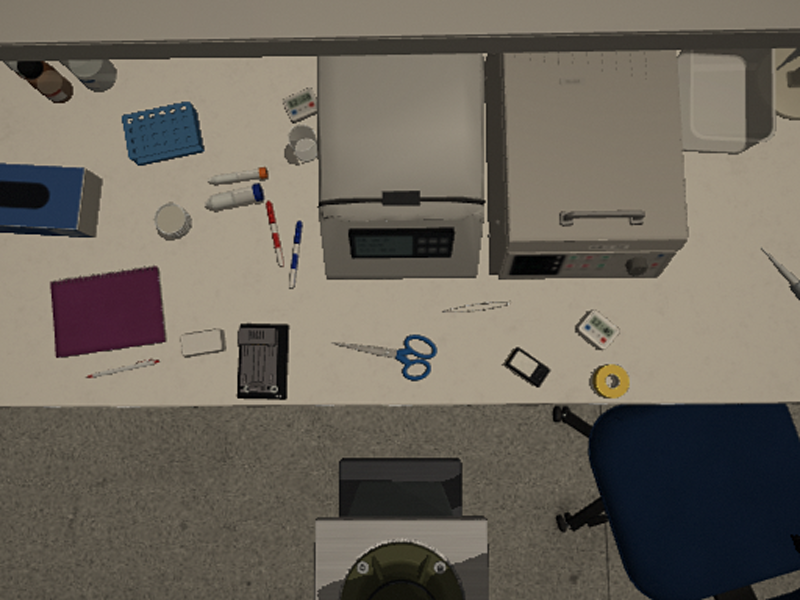

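View pics/scene0.png

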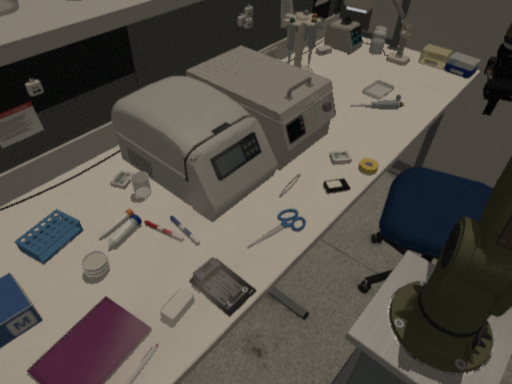

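The top view (at 1.5625× scale) shows the dock at about (263,361), with its hood end at the top (+x), and the pack at about (527,366). The arm is out of frame. Next I'll measure both roughly and zoom in.

```bash
cat > h.py <<'E'
from bench import ctrl
import cv2,numpy as np
from scipy.spatial.transform import Rotation as Ro
def cam(n,s=None):
    m=ctrl.camera_model(n);K=np.array([[m['fx'],0,m['cx']],[0,m['fy'],m['cy']],[0,0,1]])
    if n!='wrist': return K,np.array(m['R']),np.array(m['t'])
    T=np.eye(4);T[:3,:3]=Ro.from_rotvec(s['tool_rot']).as_matrix();T[:3,3]=s['position']
    C=np.linalg.inv(T@m['T_tool_cam']);return K,C[:3,:3],C[:3,3]
def p2w(c,uv,z):
    K,R,t=c;d=R.T@np.linalg.inv(K)@np.r_[uv,1];o=-R.T@t;return o+d*(z-o[2])/d[2]
def w2p(c,X):
    K,R,t=c;p=(K@(R@np.atleast_2d(X).T+t[:,None])).T;return p[:,:2]/p[:,2:]
def tool(s): return Ro.from_rotvec(s['tool_rot']).as_matrix(),np.array(s['position'])
def go(target,Rt=None,s=None):
    "shift in tool axes (m) and turn (deg) from present pose"
    s=s or ctrl.get_state();R,p=tool(s);print('shift',np.round(R.T@(np.array(target)-p),4), 'turn',None if Rt is None else np.round(np.degrees(Ro.from_matrix(R.T@Rt).as_rotvec()),2))
E
python3 - <<'E'
from h import *
a=cv2.imread("pics/top0.png");c=cam('top')
f=lambda u0,v0,w,h,k:cv2.resize(a[v0:v0+h,u0:u0+w],None,fx=k,fy=k,interpolation=cv2.INTER_CUBIC)
cv2.imwrite("pics/crop1.png",np.hstack([f(145,200,50,60,8),f(315,205,50,60,8)]))
print(p2w(c,(168,231),.03),p2w(c,(337,234),.018))
for q in [(152,208),(184,208),(152,255),(184,255)]:print(p2w(c,q,.0085))
s=ctrl.get_state();R,p=tool(s);print(R)
E
```

```text
[0.44091728 0.25293926 0.03      ] [ 0.42943137 -0.23855255  0.018     ]
[0.51018872 0.30705043 0.0085    ]
[0.50947438 0.2111248  0.0085    ]
[0.37128586 0.30393969 0.0085    ]
[0.37081567 0.20933467 0.0085    ]
[[ 9.59989260e-01  2.80036451e-01 -4.53654965e-04]
 [ 2.80036814e-01 -9.59988299e-01  1.35980514e-03]
 [-5.47084512e-05 -1.43243842e-03 -9.99998973e-01]]
```

View pics/crop1.png

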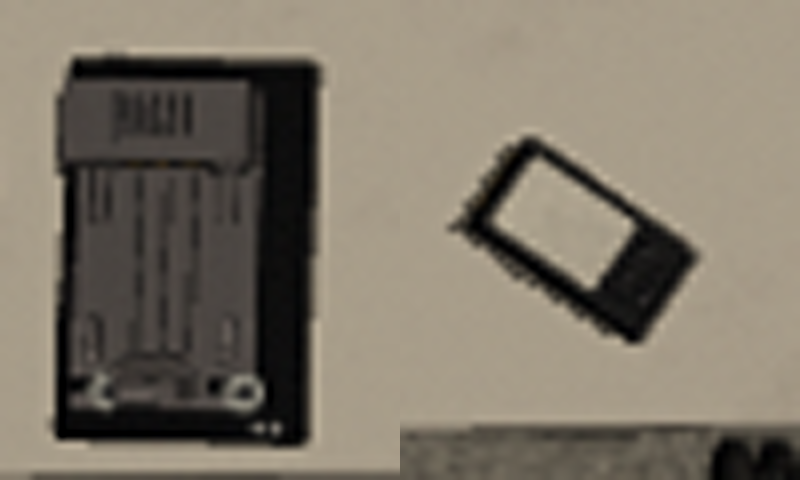

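The left crop shows the dock: hood at the top (x+), grey plate shifted left, hook and screws at the bottom. In the right crop the pack's label is at upper left and the ribs (tongue end) at lower right, so its x axis is yawed about +54°. I'll move the wrist camera over it.

Emit:
step_arm:
  commands:
    - {"travel": [0.036,-0.032,0.0],"turn": [0,0,0]}
    - {"travel": [0.072,-0.064,0.0],"turn": [0,0,0]}
    - {"travel": [0.108,-0.095,0.02],"turn": [0,0,0]}
    - {"travel": [0.143,-0.127,0.03],"turn": [0,0,0]}
    - {"travel": [0.18,-0.16,0.04],"turn": [0,0,0]}

```text
time: 0.65
position: [0.3101, -0.4185, 0.1958]
tool_rot: [-3.11, -0.444, 0.001]
ft_force: [1.5, -0.3, 0.0]
grip_width: 1.004
grip_force: 0.0
```

Emit:
step_arm:
  commands:
    - {"travel": [0.036,-0.03,0.01],"turn": [0,0,-7.5]}
    - {"travel": [0.072,-0.06,0.02],"turn": [0,0,-15]}
    - {"travel": [0.108,-0.09,0.035],"turn": [0,0,-22.5]}
    - {"travel": [0.14,-0.12,0.045],"turn": [0,0,-30]}
    - {"travel": [0.165,-0.14,0.055],"turn": [0,0,-37.7]}

```text
time: 1.15
position: [0.4299, -0.2367, 0.1412]
tool_rot: [-2.793, -1.437, -0.0]
ft_force: [-0.0, 0.2, -0.4]
grip_width: 1.0
grip_force: 0.0
```

Emit:
step_arm:
  commands:
    - {"travel": [0,0,0],"turn": [0,0,0]}
    - {"travel": [0,0,0],"turn": [0,0,0]}

```text
time: 1.35
position: [0.4288, -0.2394, 0.1413]
tool_rot: [-2.799, -1.426, 0.001]
ft_force: [-0.8, -1.2, 0.3]
grip_width: 1.0
grip_force: 0.0
```

```bash
python3 - <<'E'
from h import *
s=ctrl.get_state();a=ctrl.get_image('wrist')[:,:,::-1];cv2.imwrite('pics/w1.png',a)
print(s['position'],s['joint_positions'],s['qd'].max(),s['ft_force'])
c=cam('wrist',s);g=cv2.cvtColor(a,cv2.COLOR_BGR2GRAY)
print(w2p(c,[.4294,-.2386,.018]))
cv2.imwrite('pics/w1c.png',cv2.resize(a[90:290,150:350],None,fx=3,fy=3,interpolation=cv2.INTER_CUBIC))
import pickle;pickle.dump(s,open('s1.pkl','wb'))
E
```

```text
[ 0.42879463 -0.23941844  0.14133684] [ 0.87888007  0.07829682 -0.43893911  1.94218196  0.03721213  1.12958325
 -0.20293643] 0.03658865133101876 [-0.84018307 -1.24823492  0.34813545]
[[253.41177418 187.22528922]]
```

View pics/w1.png

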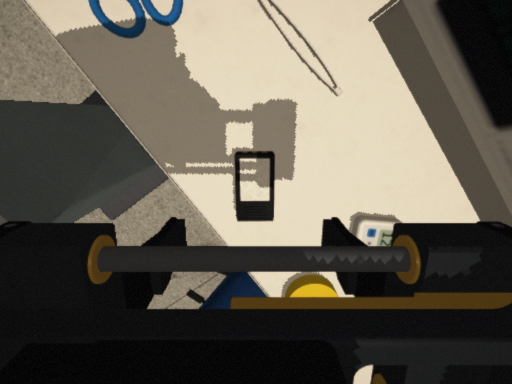

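The wrist image shows the pack nearly upright at u≈236–274, v≈152–221, with the label toward the top of the image and the contact end up. I'll fit it precisely.

```bash
python3 - <<'E'
from h import *
import pickle
s=pickle.load(open('s1.pkl','rb'));a=cv2.imread('pics/w1.png');c=cam('wrist',s);g=cv2.cvtColor(a,cv2.COLOR_BGR2GRAY)
for v in (160,175,190,210):print(v,g[v,228:284])
print('col',g[140:232,255])
# subpixel side edges (dark<->light mid crossing), top face z=.018
L=[];Rr=[]
for v in range(160,216,3):
    r=g[v].astype(float);
    l=next(u for u in range(226,250) if r[u]<70); q=next(u for u in range(284,260,-1) if r[u]<70)
    f=lambda u0,u1:u0+(r[u0]-70)/(r[u0]-r[u1])*(u1-u0)
    L.append(p2w(c,(f(l-1,l),v),.018));Rr.append(p2w(c,(f(q+1,q),v),.018))
L=np.array(L);Rr=np.array(Rr)
for P in(L,Rr):
    k=np.polyfit(P[:,0],P[:,1],1);print('yaw',np.degrees(np.arctan(k[0])),P.mean(0))
R,p=tool(s)
print('tool yaw',np.degrees(np.arctan2(R[1,0],R[0,0])))
print('in tool L,R',(R.T@(L-p).T).T.mean(0),(R.T@(Rr-p).T).T.mean(0))
for v in (150,152,154,218,220,222):print(v,R.T@(p2w(c,(255,v),.018)-p))
E
```

```text
160 [124 124 123 124 122 118  86  36  22  25  38 110 176 208 210 201 213 222
 219 221 212 214 204 214 219 217 221 217 154 126 121 123 120 119 123 122
 122 125 125 123 123  91  35  11  14  15  53 114 120 124 122 120 123 121
 123 123]
175 [221 221 219 210 160 127 114  45  13  13  12  38 114 122 123 122 121 120
 123 126 123 122 120 116 118 123 123 119 121 124 127 122 122 120 123 125
 127 125 123 125 125  90  33  13   8  19  62 113 123 121 123 121 122 121
 122 122]
190 [221 221 221 217 186 137 119  69  28  24  20  56 164 214 219 221 221 222
 223 223 221 221 221 221 218 220 223 223 222 220 218 219 220 224 225 226
 225 224 225 226 219 149  59  33  31  50 164 214 220 221 221 219 219 221
 221 221]
210 [220 222 220 220 222 222 215 158  59  23  24  25  26  26  26  22  22  27
  23  25  25  27  22  24  25  29  27  25  28  26  27  27  25  29  24  27
  27  30  30  26  29  31  32  29  28  72 205 221 221 221 220 221 221 221
 221 221]
col [120 123 123 123 121 122 123 123 121 120 114  81  50  19  21  30  29  55
 131 201 217 210 143 125 126 126 127 129 132 165 211 207 161 163 125 119
 118 118 122 124 126 160 209 219 222 220 219 218 219 221 223 223 223 221
 221 222 224 226 222 215 184  63  27  25  26  26  20  24  27  22  25  23
  21  27  28  24  27  24  19  26  67 160 215 219 220 219 220 220 221 220
 219 221]
yaw 54.945424312380965 [ 0.41425331 -0.227714    0.018     ]
yaw 53.655477923199484 [ 0.4459671  -0.25063686  0.018     ]
tool yaw 54.01065806201175
in tool L,R [ 0.00099238 -0.01855529  0.12334965] [0.00108102 0.02057543 0.12332155]
150 [0.03890394 0.00158656 0.12331462]
152 [0.03694212 0.00159322 0.12331568]
154 [0.03497262 0.00159991 0.12331674]
218 [-0.03239265  0.00182869  0.12335317]
220 [-0.03464313  0.00183633  0.12335439]
222 [-0.03690304  0.001844    0.12335561]
```

Emit:
step_arm:
  commands:
    - {"travel": [-0.003,0.001,0.03],"turn": [0,0,0]}
    - {"travel": [-0.003,0.001,0.06],"turn": [0,0,0]}
    - {"travel": [-0.003,0.001,0.09],"turn": [0,0,0]}
    - {"travel": [-0.003,0.001,0.11],"turn": [0,0,0]}
    - {"travel": [-0.003,0.001,0.117],"turn": [0,0,0]}

```text
time: 1.9
position: [0.4256, -0.2439, 0.0227]
tool_rot: [-2.8, -1.419, 0.004]
ft_force: [-0.8, 1.0, 0.3]
grip_width: 0.997
grip_force: 0.0
```

Emit:
step_arm:
  commands:
    - {"travel": [0,0,0.004],"turn": [0,0,0]}
    - {"travel": [0,0,0.008],"turn": [0,0,0]}
    - {"travel": [0,0,0.008],"turn": [0,0,0]}

```text
time: 2.2
position: [0.4283, -0.2436, 0.0172]
tool_rot: [2.799, 1.424, 0.001]
ft_force: [-0.7, 0.1, -0.3]
grip_width: 0.999
grip_force: 0.0
```

Emit:
step_arm:
  commands:
    - {"travel": [0,0,0.0005],"turn": [0,0,0]}
    - {"travel": [0,0,0.0005],"turn": [0,0,0]}
    - {"travel": [0,0,0.0005],"turn": [0,0,0]}
    - {"travel": [0,0,0.0005],"turn": [0,0,0]}
    - {"travel": [0,0,0.0005],"turn": [0,0,0]}
  gripper: 0.3
  force: 30

```text
time: 2.7
position: [0.428, -0.243, 0.0163]
tool_rot: [2.799, 1.425, 0.0]
ft_force: [0.5, 0.1, 0.2]
grip_width: 0.633
grip_force: 0.0
```

Emit:
step_arm:
  commands:
    - {"travel": [0,0,0],"turn": [0,0,0]}
    - {"travel": [0,0,0],"turn": [0,0,0]}

```text
time: 2.9
position: [0.4279, -0.2429, 0.0161]
tool_rot: [-2.8, -1.425, 0.0]
ft_force: [-0.5, 0.0, -0.7]
grip_width: 0.454
grip_force: 30.0
```

```bash
python3 - <<'E'
from h import *
s=ctrl.get_state();R,p=tool(s);print(p,s['grip_width'],s['grip_force'],s['ft_force'],np.degrees(np.arctan2(R[1,0],R[0,0])))
E
```

```text
[ 0.42786345 -0.24287497  0.01614566] 0.45393739101394237 29.987151324748993 [-0.50722295  0.03186266 -0.69805134] 53.96264218020737
```

Emit:
step_arm:
  commands:
    - {"travel": [0,0,-0.02],"turn": [0,0,0]}
    - {"travel": [0,0,-0.06],"turn": [0,0,0]}
    - {"travel": [0,0,-0.1],"turn": [0,0,0]}
    - {"travel": [0.044,-0.018,-0.125],"turn": [0,0,0]}
    - {"travel": [0.088,-0.037,-0.134],"turn": [0,0,0]}

```text
time: 3.4
position: [0.4506, -0.1533, 0.1524]
tool_rot: [2.8, 1.416, 0.004]
ft_force: [1.2, 0.7, -1.4]
grip_width: 0.455
grip_force: 30.0
```

Emit:
step_arm:
  commands:
    - {"travel": [0.036,-0.026,0],"turn": [0,0,5]}
    - {"travel": [0.071,-0.052,0],"turn": [0,0,10]}
    - {"travel": [0.107,-0.077,0],"turn": [0,0,16]}
    - {"travel": [0.142,-0.103,0],"turn": [0,0,22]}
    - {"travel": [0.178,-0.129,0],"turn": [0,0,27]}

```text
time: 3.9
position: [0.449, 0.0691, 0.1495]
tool_rot: [3.056, 0.726, -0.0]
ft_force: [1.0, 0.4, -0.6]
grip_width: 0.455
grip_force: 30.0
```

Emit:
step_arm:
  commands:
    - {"travel": [0.012,-0.04,-0.005],"turn": [0,0,5]}
    - {"travel": [0.024,-0.08,-0.01],"turn": [0,0,11]}
    - {"travel": [0.032,-0.12,-0.015],"turn": [0,0,17]}
    - {"travel": [0.038,-0.16,-0.02],"turn": [0,0,22]}
    - {"travel": [0.042,-0.192,-0.02],"turn": [0,0,27]}

```text
time: 4.4
position: [0.3991, 0.2603, 0.1702]
tool_rot: [-3.141, 0.004, -0.002]
ft_force: [0.5, -0.1, -0.9]
grip_width: 0.46
grip_force: 30.0
```

Emit:
step_arm:
  commands:
    - {"travel": [0,0,0],"turn": [0,0,0]}
    - {"travel": [0,0,0],"turn": [0,0,0]}
    - {"travel": [0,0,0],"turn": [0,0,0]}

```text
time: 4.7
position: [0.4004, 0.2563, 0.1692]
tool_rot: [3.14, -0.003, -0.001]
ft_force: [0.1, -0.9, -2.1]
grip_width: 0.457
grip_force: 30.0
```

```bash
python3 - <<'E'
from h import *
import pickle
s=ctrl.get_state();a=ctrl.get_image('wrist')[:,:,::-1];cv2.imwrite('pics/w2.png',a)
R,p=tool(s);print(p,s['joint_positions'],s['ft_force'],np.degrees(np.arctan2(R[1,0],R[0,0])),R[2],s['grip_width'])
pickle.dump(s,open('s2.pkl','wb'))
E
```

```text
[0.40035567 0.25633687 0.16919182] [ 0.3415688   0.04649829 -0.97575616  1.92961249  0.0421612   1.18744415
 -2.2220537 ] [ 0.13164813 -0.93348934 -2.06200848] -0.10009782667793375 [-6.36766839e-04  1.21175116e-03 -9.99999063e-01] 0.4572215909279324
```

View pics/w2.png

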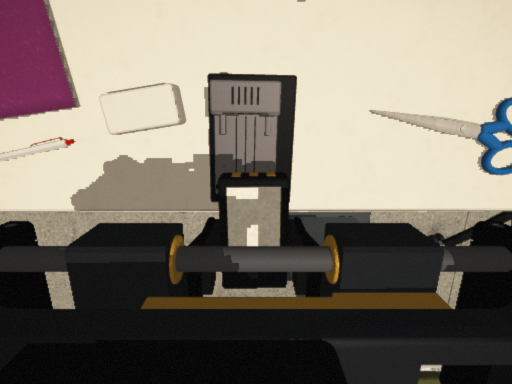

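The wrist image shows the dock upright with its base at u 208–296, v 73–200, the hood at v 80–115, and the guide slots at v 115–135. The held pack sits at u 219–289, v 175 and below, with its brass contacts forward. I'll zoom in on the bay.

```bash
python3 - <<'E'
from h import *
a=cv2.imread('pics/w2.png')[68:198,195:310]
a=np.clip(a.astype(float)*1.8,0,255).astype('uint8')
cv2.imwrite('pics/w2c.png',cv2.resize(a,None,fx=4.6,fy=4.6,interpolation=cv2.INTER_CUBIC))
E
```

```text
(no output)
```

View pics/w2c.png

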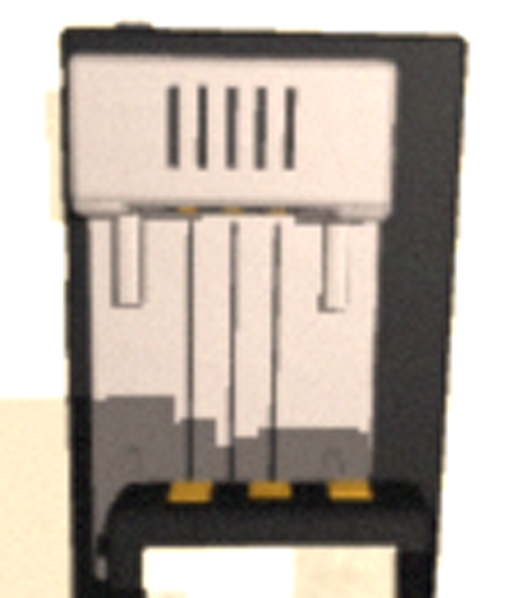

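The crop shows the hood (x 71–392, y 57–205), a central floor groove at x≈233, guide walls at x 112–142 and 325–350, and the pack's middle brass contact at x≈270. Now I'll measure the offsets with sub-pixel fits.

```bash
python3 - <<'E'
from h import *
import pickle
s=pickle.load(open('s2.pkl','rb'));a=cv2.imread('pics/w2.png').astype(float);g=a.mean(2);c=cam('wrist',s);R,p=tool(s)
T=lambda uv,z:R.T@(p2w(c,uv,z)-p)
# grooves: dark min centroid
for name,u0 in(('gL',236.5),('gC',245.6),('gR',254.8)):
    P=[]
    for v in range(120,170,2):
        r=g[v,int(u0)-3:int(u0)+5];w=np.clip(np.median(r)-r-3,0,None)
        if w.sum()>0:P.append(T(((w*np.arange(int(u0)-3,int(u0)+5)).sum()/w.sum(),v),.014))
    P=np.array(P);k=np.polyfit(P[:,0],P[:,1],1);r=P[:,1]-np.polyval(k,P[:,0]);m=abs(r)<.001;k=np.polyfit(P[m,0],P[m,1],1)
    print(name,'slope deg',np.degrees(np.arctan(k[0])),'y at x=.03:',np.polyval(k,.03),'n',m.sum(),'sd',r[m].std())
# brass on pack top
br=(a[:,:,2]-a[:,:,0]>40)&(np.arange(384)[:,None]>168)&(np.arange(384)[:,None]<182)
n,l,st,ce=cv2.connectedComponentsWithStats(br.astype('uint8'))
for i in range(1,n):
    if st[i,4]>8:print('brass',st[i],ce[i],T(ce[i],.171))
q=lambda x,y:(x/4.6+195-.4,y/4.6+68-.4)
for nm,x,y,z in(('hoodTL',71,57,.042),('hoodTR',393,65,.042),('hoodFL',72,204,.042),('hoodFR',388,213,.042),('wallLout?',112,302,.021),('wallLin',142,302,.021),('wallRin',325,308,.021),('wallRout',349,308,.021),('baseTL',62,30,.0085),('baseTR',465,38,.0085),('packL',108,520,.171),('packR',436,520,.171),('floorL',92,300,.014),('floorR',378,300,.014)):
    print(nm,np.round(T(q(x,y),z)*1e3,1), np.round(p2w(c,q(x,y),z)*1e3,1))
for u in (250,): print(np.round(g[165:190,u]), T((u,175),.171))
E
```

```text
gL slope deg 0.9606397561319422 y at x=.03: -0.01927721670683877 n 25 sd 4.644487060664401e-05
gC slope deg 1.1832703307589487 y at x=.03: -0.009196734865860676 n 25 sd 8.608764649898812e-05
gR slope deg 1.131121356310079 y at x=.03: 0.0007859496947655991 n 25 sd 6.81316908070781e-05
brass [232 173   9   4  35] [235.88571429 174.45714286] [ 0.04172849 -0.00926101 -0.00184598]
brass [249 173   9   3  27] [253. 174.] [ 4.19970437e-02 -7.76734006e-06 -1.83493666e-03]
brass [267 172   9   5  32] [270.6875  173.71875] [ 0.04216891  0.00955004 -0.00182346]
hoodTL [103.6 -40.4 127.1] [503.9 296.4  42. ]
hoodTR [102.2  24.9 127.2] [502.4 231.1  42. ]
hoodFL [ 75.  -41.3 127.1] [475.3 297.4  42. ]
hoodFR [ 73.3  24.6 127.2] [473.5 231.4  42. ]
wallLout? [ 53.5 -36.2 148.1] [453.8 292.3  21. ]
wallLin [ 53.5 -29.4 148.1] [453.8 285.4  21. ]
wallRin [ 52.2  12.6 148.2] [452.5 243.5  21. ]
wallRout [ 52.2  18.1 148.2] [452.5 237.9  21. ]
baseTL [113.  -47.1 160.6] [513.3 303.1   8.5]
baseTR [111.5  44.  160.7] [511.7 211.9   8.5]
packL [ 38.3 -19.   -1.9] [438.7 275.3 171. ]
packR [38.3 19.8 -1.8] [438.7 236.5 171. ]
floorL [ 53.5 -41.8 155.1] [453.8 297.8  14. ]
floorR [ 53.6  25.3 155.2] [453.8 230.7  14. ]
[ 60.  60.  62.  61.  61.  59.  58.  58.  58.  57.  51.  25.  12.  14.
  17.  19.  23.  23.  24.  24.  28.  61. 155. 224. 229.] [ 0.04144168 -0.00163004 -0.00183655]
```

Bay origin is at world ≈ (0.4387, 0.2653) with yaw ≈ −1.2°. The hood width (66 mm), guide gap (42 mm) and pack width (39 mm) all check out. I'll lower the pack to just in front of the hood, level with it, and check the alignment at equal depth.

Emit:
step_arm:
  commands:
    - {"travel": [0.005,-0.002,0.025],"turn": [0,0,0.3]}
    - {"travel": [0.01,-0.005,0.055],"turn": [0,0,0.6]}
    - {"travel": [0.016,-0.008,0.085],"turn": [0,0,1.1]}
    - {"travel": [0.0225,-0.0093,0.105],"turn": [0,0,1.1]}
    - {"travel": [0.0225,-0.0093,0.109],"turn": [0,0,1.1]}

```text
time: 5.25
position: [0.4221, 0.2648, 0.0581]
tool_rot: [3.14, -0.035, -0.007]
ft_force: [-0.4, 0.6, -1.8]
grip_width: 0.458
grip_force: 30.0
```

Emit:
step_arm:
  commands:
    - {"travel": [0,0,0],"turn": [0,0,0]}
    - {"travel": [0,0,0],"turn": [0,0,0]}
    - {"travel": [0,0,0],"turn": [0,0,0]}

```text
time: 5.55
position: [0.4234, 0.2672, 0.0619]
tool_rot: [-3.141, 0.032, -0.004]
ft_force: [-0.8, 0.3, -1.2]
grip_width: 0.456
grip_force: 30.0
```

```bash
python3 - <<'E'
from h import *
import pickle
s=ctrl.get_state();a=ctrl.get_image('wrist')[:,:,::-1];cv2.imwrite('pics/w3.png',a)
R,p=tool(s);print(p,s['ft_force'],np.degrees(np.arctan2(R[1,0],R[0,0])),R[2],s['grip_width'])
pickle.dump(s,open('s3.pkl','wb'))
c=cam('wrist',s)
b=np.clip(a[40:240,150:400].astype(float)*1.6,0,255).astype('uint8')
cv2.imwrite('pics/w3c.png',cv2.resize(b,None,fx=3,fy=3,interpolation=cv2.INTER_CUBIC))
E
```

```text
[0.4234157  0.26721445 0.06194814] [-0.80434277  0.2826971  -1.167933  ] -1.1625167243920864 [ 2.42081844e-03 -2.87031981e-04 -9.99997029e-01] 0.4562586600725414
```

View pics/w3c.png

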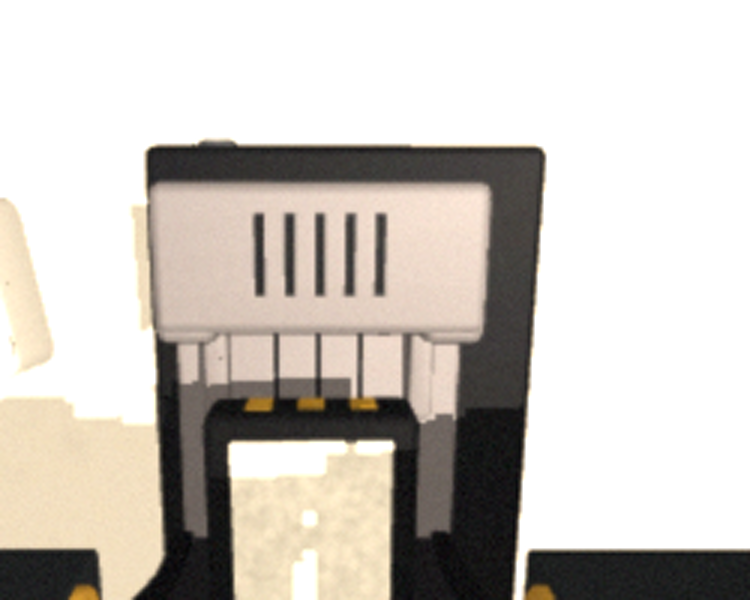

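The crop shows the pack centred at x≈311 and the hood and groove centred at about 319, all parallel. That means the bay is about 1.8 mm toward tool +y. I'll compute it exactly and plan the tilt.

```bash
cat >> h.py <<'E'
B=[.4387,.2654,np.radians(-1.2)]  # bay origin x,y,yaw
PT=np.array([-.0027,0,.0161])     # TCP in pack frame
def pose(X,h,tau,dy=0,s=None):
    "target TCP for contact edge at bay X,h (mm) with tilt tau; prints shift/turn"
    Rb=Ro.from_euler('z',B[2]).as_matrix();Rp=Rb@Ro.from_euler('y',tau).as_matrix()
    c=np.array([B[0],B[1],.014])+Rb@np.array([X,dy,h])*[1e-3]*1
    tcp=c+Rp@(PT-np.array([.038,0,0]))
    Rt=Rp@np.diag([1.,-1,-1]);return tcp,Rt
def plan(X,h,tau,cur):
    "shift/turn from nominal pose cur=(X,h,tau)"
    p0,R0=pose(*cur);p1,R1=pose(X,h,tau)
    print((X,h,tau),'travel mm',np.round(1e3*R0.T@(p1-p0),2),'turn y',round(np.degrees(Ro.from_matrix(R0.T@R1).as_rotvec())[1],2))
E
python3 - <<'E'
from h import *
import pickle
s=pickle.load(open('s3.pkl','rb'));a=cv2.imread('pics/w3.png').astype(float);g=a.mean(2);c=cam('wrist',s);R,p=tool(s)
T=lambda uv,z:R.T@(p2w(c,uv,z)-p)
def edge(v,u0,u1,th):
    r=g[v];rng=range(u0,u1,1 if u1>u0 else -1)
    for u in rng:
        n=u+(1 if u1>u0 else -1)
        if (r[u]-th)*(r[n]-th)<=0 and r[u]!=r[n]: return u+(r[u]-th)/(r[u]-r[n])*(n-u)
zt=p[2]-.0161+.018
print('hood top rows')
for v in range(110,146,7):
    l=edge(v,215,195,55);q=edge(v,300,320,55);L=T((l,v),.042);Q=T((q,v),.042);print(v,l,q,np.round([L[0],L[1],Q[1],Q[1]-L[1],(L[1]+Q[1])/2],4))
print('groove')
P=[]
for v in range(153,172):
    r=g[v,252:261];w=np.clip(np.median(r)-r-3,0,None);P.append(T(((w*np.arange(252,261)).sum()/w.sum(),v),.014))
P=np.array(P);k=np.polyfit(P[:,0],P[:,1],1);print(k,P[:,1].mean(),P[:,0].mean())
print('pack')
for v in(190,200,210):
    l=edge(v,226,210,35);q=edge(v,283,296,35)
    if l and q:
        L=T((l,v),zt);Q=T((q,v),zt);print(l,q,L,Q,(L+Q)[1]/2)
br=(a[:,:,2]-a[:,:,0]>40);br[:168]=0;br[:,:225]=0;br[:,282:]=0;br[182:]=0
n,l,st,ce=cv2.connectedComponentsWithStats(br.astype('uint8'))
for i in range(1,n):
    if st[i,4]>8:print('brass',st[i],ce[i],T(ce[i],zt))
print('hood front edge x',[T((256,v),.042)[0] for v in(149,150,151)], 'pack contact edge v 172,173,174',[T((240,v),zt)[0] for v in(172,173,174)],g[140:180:1,248].round())
E
```

```text
hood top rowsTraceback (most recent call last):
  File "<stdin>", line 13, in <module>
  File "<stdin>", line 4, in <lambda>
  File "h.py", line 10, in p2w
    K,R,t=c;d=R.T@np.linalg.inv(K)@np.r_[uv,1];o=-R.T@t;return o+d*(z-o[2])/d[2]
              ~~~~~~~~~~~~~~~~~~~~^~~~~~~~~~~~
TypeError: unsupported operand type(s) for *: 'float' and 'NoneType'
```

```bash
python3 - <<'E'
from h import *
import pickle
s=pickle.load(open('s3.pkl','rb'));a=cv2.imread('pics/w3.png').astype(float);g=a.mean(2);c=cam('wrist',s);R,p=tool(s)
T=lambda uv,z:R.T@(p2w(c,uv,z)-p)
zt=p[2]-.0161+.018
def dark(v0,v1,u0,u1,z):
    P=[]
    for v in range(v0,v1):
        r=g[v,u0:u1];w=np.clip(np.percentile(r,70)-r-5,0,None)
        if w.sum()>0:P.append(T(((w*np.arange(u0,u1)).sum()/w.sum(),v),z))
    P=np.array(P);return P.mean(0)[:2].round(5),np.degrees(np.polyfit(P[:,0],P[:,1],1)[0]).round(2)
print('slots',[dark(114,136,u-3,u+5,.042) for u in(236,246,256,266,276)])
print('groove',dark(153,167,252,261,.014),dark(153,165,238,247,.014),dark(153,165,266,275,.014))
for v in(190,205):print(g[v,212:228].round(),g[v,280:300].round())
br=(a[:,:,2]-a[:,:,0]>40);br[:168]=0;br[:,:225]=0;br[:,282:]=0;br[182:]=0
n,l,st,ce=cv2.connectedComponentsWithStats(br.astype('uint8'))
for i in range(1,n):
    if st[i,4]>8:print('brass',st[i],ce[i],T(ce[i],zt))
print(g[140:180,248].round(),[T((256,v),.042)[0] for v in(149,150,151)],[T((248,v),zt)[0] for v in(172,173,174)])
print('plan from (25,30,0)')
for q in[(25,30,.1),(22,30,.42),(22,12,.42),(22,2,.42)]:plan(*q,(25,30,0))
E
```

```text
slots [(array([ 0.06719, -0.01019]), np.float64(-0.63)), (array([ 0.0672 , -0.00418]), np.float64(-0.14)), (array([0.06721, 0.00183]), np.float64(-0.28)), (array([0.06723, 0.00779]), np.float64(-0.17)), (array([0.06724, 0.01375]), np.float64(-0.03))]
groove (array([0.04184, 0.00177]), np.float64(-0.19)) (array([ 0.04254, -0.00824]), np.float64(0.43)) (array([0.04258, 0.01175]), np.float64(-0.37))
[ 63.  63.  64.  63.  63.  61.  29.  19.  19.  22.  24.  24.  28.  43.
 139. 224.] [141.  58.  19.  14.  15.  17.  12.  13.  12.  36.  61.  65.  64.  65.
  67.  64.  65.  65.  66.  66.]
[ 63.  64.  62.  62.  63.  62.  43.  19.  13.  15.  11.  11.  12.   9.
  37. 120.] [84. 30. 15. 14.  9. 15. 13.  9. 19. 57. 60. 64. 62. 64. 62. 63. 63. 64.
 66. 62.]
brass [232 173   9   4  34] [236.  174.5] [ 0.04169615 -0.00920304 -0.00179642]
brass [249 173   9   3  26] [253.15384615 174.03846154] [ 4.19701016e-02  7.51398309e-05 -1.79842492e-03]
brass [267 172   9   5  31] [270.93548387 174.03225806] [ 0.04199336  0.00968856 -0.00180113]
[129. 127. 129. 129. 127. 126. 126. 125. 116. 105.  99. 102. 128. 131.
 131. 132. 132. 134. 131. 132. 132. 131. 132. 133. 130. 122.  73.  64.
  64.  65.  65.  62.  46.  18.  15.  15.  14.  13.  14.  18.] [np.float64(0.05277083285392828), np.float64(0.05216594370648012), np.float64(0.051559886966457975)] [np.float64(0.043086952303679926), np.float64(0.042536806506001223), np.float64(0.04198557466905575)]
plan from (25,30,0)
(25, 30, 0.1) travel mm [ 1.81  0.   -3.98] turn y -5.73
(22, 30, 0.42) travel mm [  7.1   0.  -15.2] turn y -24.06
(22, 12, 0.42) travel mm [7.1 0.  2.8] turn y -24.06
(22, 2, 0.42) travel mm [ 7.1  0.  12.8] turn y -24.06
```

Bay centre is at tool y ≈ +1.8 mm and the pack is at ≈ +0.1 mm, so I shift +1.7 mm. The pack's contact edge is about 9.5 mm short of the hood, so X≈26.5.

```bash
sed -i 's/PT=np.array(\[-.0027/PT=np.array([-.0040/' h.py; python3 - <<'E'
from h import *
c=(26.5,31,0)
for q in[(24,31,.15),(22,31,.29),(22,28,.42),(22,10,.42)]:plan(*q,c)
c=(22,10,.42)
for q in[(22,1,.42),(30,1,.42),(32,1,.4),(34,1,.38)]:plan(*q,c)
E
```

```text
(24, 31, 0.15) travel mm [ 0.38  0.   -6.1 ] turn y -8.59
(22, 31, 0.29) travel mm [  1.86  -0.   -11.34] turn y -16.62
(22, 28, 0.42) travel mm [  5.72  -0.   -12.73] turn y -24.06
(22, 10, 0.42) travel mm [ 5.72 -0.    5.27] turn y -24.06
(22, 1, 0.42) travel mm [3.67 0.   8.22] turn y 0.0
(30, 1, 0.42) travel mm [10.97  0.    4.96] turn y 0.0
(32, 1, 0.4) travel mm [12.49  0.    4.98] turn y 1.15
(34, 1, 0.38) travel mm [14.02  0.    5.02] turn y 2.29
```

Emit:
step_arm:
  commands:
    - {"travel": [0.0004,0.0017,-0.006],"turn": [0,-8,0]}
    - {"travel": [0.002,0.0017,-0.0113],"turn": [0,-16,0]}
    - {"travel": [0.0057,0.0017,-0.0127],"turn": [0,-24,0]}
    - {"travel": [0.0057,0.0017,-0.004],"turn": [0,-24,0]}
    - {"travel": [0.0057,0.0017,0.0053],"turn": [0,-24,0]}

```text
time: 6.1
position: [0.429, 0.2654, 0.0546]
tool_rot: [-3.067, 0.032, 0.651]
ft_force: [-1.2, 0.4, -1.0]
grip_width: 0.457
grip_force: 30.0
```

Emit:
step_arm:
  commands:
    - {"travel": [0,0,0],"turn": [0,0,0]}
    - {"travel": [0,0,0],"turn": [0,0,0]}
    - {"travel": [0,0,0],"turn": [0,0,0]}

```text
time: 6.4
position: [0.4279, 0.2656, 0.0565]
tool_rot: [-3.07, 0.028, 0.648]
ft_force: [-0.5, 0.2, -1.7]
grip_width: 0.459
grip_force: 30.0
```

```bash
python3 - <<'E'
from h import *
s=ctrl.get_state();p=pose(22,10,.42);R,_=tool(s)
print(s['position'],p[0],s['ft_force'],np.degrees(Ro.from_matrix(R.T@p[1]).as_rotvec()))
for n in('wrist','scene'):cv2.imwrite(f'pics/{n}4.png',ctrl.get_image(n)[:,:,::-1])
a=cv2.imread('pics/wrist4.png')[40:240,150:350];b=cv2.imread('pics/scene4.png')[250:320,180:260]
f=lambda i,w,h:np.clip(cv2.resize(i,(w,h),interpolation=cv2.INTER_CUBIC)*1.5,0,255)
cv2.imwrite('pics/m4.png',f(a,560,560))
E
```

```text
[0.42786962 0.26561698 0.05652295] [0.42891735 0.26560492 0.05582667] [-0.47461152  0.15969657 -1.7168481 ] [ 0.07904332 -0.21781794  0.13276997][ WARN:0@1.725] global loadsave.cpp:1063 imwrite_ Unsupported depth image for selected encoder is fallbacked to CV_8U.
```

View pics/m4.png

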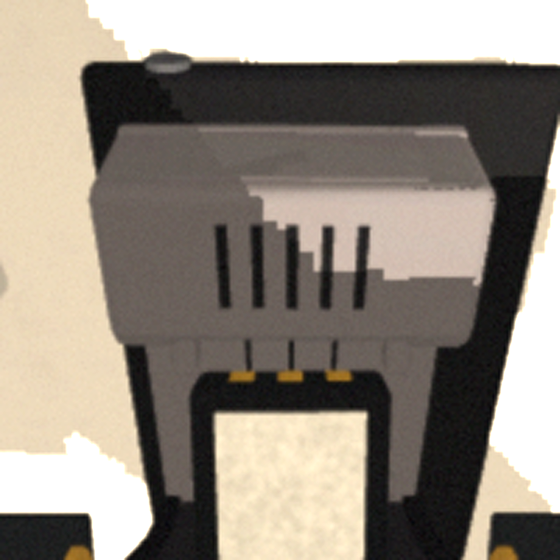

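The pack (mid x≈290.5) and the hood slots (292) agree to about 0.3 mm. I'll lower it to the floor.

Emit:
step_arm:
  commands:
    - {"travel": [0.001,0.0002,0.0025],"turn": [0,0,0]}
    - {"travel": [0.002,0.0003,0.005],"turn": [0,0,0]}
    - {"travel": [0.003,0.0003,0.0065],"turn": [0,0,0]}
    - {"travel": [0.0033,0.0003,0.0073],"turn": [0,0,0]}
    - {"travel": [0.0033,0.0003,0.0073],"turn": [0,0,0]}

```text
time: 7.0
position: [0.4281, 0.2649, 0.0471]
tool_rot: [-3.069, 0.031, 0.653]
ft_force: [0.6, 0.1, -1.7]
grip_width: 0.456
grip_force: 30.0
```

Emit:
step_arm:
  commands:
    - {"travel": [0.0003,0,0.0007],"turn": [0,0,0]}
    - {"travel": [0.0003,0,0.0007],"turn": [0,0,0]}

```text
time: 7.2
position: [0.4283, 0.265, 0.0465]
tool_rot: [-3.069, 0.031, 0.653]
ft_force: [0.0, 0.1, -1.2]
grip_width: 0.463
grip_force: 30.0
```

Emit:
step_arm:
  commands:
    - {"travel": [0.0004,0,0.0009],"turn": [0,0,0]}
    - {"travel": [0.0004,0,0.0009],"turn": [0,0,0]}

```text
time: 7.4
position: [0.4282, 0.2649, 0.0455]
tool_rot: [-3.069, 0.03, 0.653]
ft_force: [0.6, -0.8, -1.7]
grip_width: 0.456
grip_force: 30.0
```

Emit:
step_arm:
  commands:
    - {"travel": [0.0004,0,0.0009],"turn": [0,0,0]}
    - {"travel": [0.0004,0,0.0009],"turn": [0,0,0]}

```text
time: 7.6
position: [0.4283, 0.265, 0.0447]
tool_rot: [-3.069, 0.031, 0.652]
ft_force: [-0.7, -0.9, 0.7]
grip_width: 0.459
grip_force: 30.0
```

Emit:
step_arm:
  commands:
    - {"travel": [0.0002,0,0.0005],"turn": [0,0,0]}
    - {"travel": [0.0002,0,0.0005],"turn": [0,0,0]}

```text
time: 7.8
position: [0.4282, 0.265, 0.0445]
tool_rot: [-3.069, 0.03, 0.653]
ft_force: [-1.0, -0.2, 3.5]
grip_width: 0.457
grip_force: 30.0
```

Floor contact felt at the expected height. I'll lift 0.6 mm and slide it under the hood.

Emit:
step_arm:
  commands:
    - {"travel": [-0.0003,0,-0.0006],"turn": [0,0,0]}
    - {"travel": [0.0015,0,-0.0014],"turn": [0,0,0]}
    - {"travel": [0.0034,0,-0.0022],"turn": [0,0,0]}
    - {"travel": [0.0052,0,-0.003],"turn": [0,0,0]}
    - {"travel": [0.0061,0,-0.0034],"turn": [0,0,0]}

```text
time: 8.3
position: [0.4352, 0.2649, 0.0447]
tool_rot: [-3.069, 0.031, 0.653]
ft_force: [-1.3, -0.7, 1.4]
grip_width: 0.46
grip_force: 30.0
```

Emit:
step_arm:
  commands:
    - {"travel": [0.0009,0,-0.0004],"turn": [0,0,0]}
    - {"travel": [0.0009,0,-0.0004],"turn": [0,0,0]}

```text
time: 8.5
position: [0.4363, 0.2649, 0.0447]
tool_rot: [-3.069, 0.031, 0.652]
ft_force: [-0.9, -0.6, 1.2]
grip_width: 0.457
grip_force: 30.0
```

Emit:
step_arm:
  commands:
    - {"travel": [0.0009,0,-0.0004],"turn": [0,0,0]}
    - {"travel": [0.0009,0,-0.0004],"turn": [0,0,0]}

```text
time: 8.7
position: [0.4373, 0.2648, 0.0447]
tool_rot: [-3.069, 0.031, 0.652]
ft_force: [-1.1, -0.3, 1.1]
grip_width: 0.452
grip_force: 30.0
```

Emit:
step_arm:
  commands:
    - {"travel": [0.0008,0,-0.0006],"turn": [0,0,0]}
    - {"travel": [0.0008,0,-0.0006],"turn": [0,0,0]}

```text
time: 8.9
position: [0.4387, 0.2646, 0.0447]
tool_rot: [-3.069, 0.031, 0.651]
ft_force: [-1.0, 0.0, -1.3]
grip_width: 0.453
grip_force: 30.0
```

Emit:
step_arm:
  commands:
    - {"travel": [0.0009,0,-0.0004],"turn": [0,0,0]}
    - {"travel": [0.0009,0,-0.0004],"turn": [0,0,0]}

```text
time: 9.1
position: [0.4392, 0.2646, 0.0448]
tool_rot: [-3.069, 0.031, 0.652]
ft_force: [-1.0, -0.1, -0.9]
grip_width: 0.461
grip_force: 30.0
```

Emit:
step_arm:
  commands:
    - {"travel": [0.0009,0,-0.0004],"turn": [0,0,0]}
    - {"travel": [0.0009,0,-0.0004],"turn": [0,0,0]}

```text
time: 9.3
position: [0.4396, 0.2646, 0.0448]
tool_rot: [-3.069, 0.03, 0.654]
ft_force: [-2.6, -1.1, -0.1]
grip_width: 0.45
grip_force: 30.0
```

Emit:
step_arm:
  commands:
    - {"travel": [0.0009,0,-0.0005],"turn": [0,0,0]}
    - {"travel": [0.0009,0,-0.0005],"turn": [0,0,0]}
    - {"travel": [0.0009,0,-0.0005],"turn": [0,0,0]}

```text
time: 9.6
position: [0.4409, 0.2646, 0.0449]
tool_rot: [-3.069, 0.03, 0.653]
ft_force: [-3.5, -0.0, 0.0]
grip_width: 0.459
grip_force: 30.0
```

```bash
python3 - <<'E'
from h import *
F=[];P=[]
for i in range(6):
    s=ctrl.get_state();F.append(s['ft_force']);P.append(s['position']);a=ctrl.get_image('wrist')
print(np.mean(F,0),np.std(F,0),np.mean(P,0),np.std(P,0))
cv2.imwrite('pics/w5.png',a[:,:,::-1]);b=a[40:240,150:350,::-1]
cv2.imwrite('pics/w5c.png',np.clip(cv2.resize(b,(560,560),interpolation=cv2.INTER_CUBIC)*1.5,0,255).astype('uint8'))
E
```

```text
[-2.64627805 -0.385564   -1.24205773] [0.48311959 0.26584752 0.81024899] [0.44099774 0.26461309 0.04489092] [9.01370175e-05 6.76070076e-06 8.63786565e-06]
```

View pics/w5c.png

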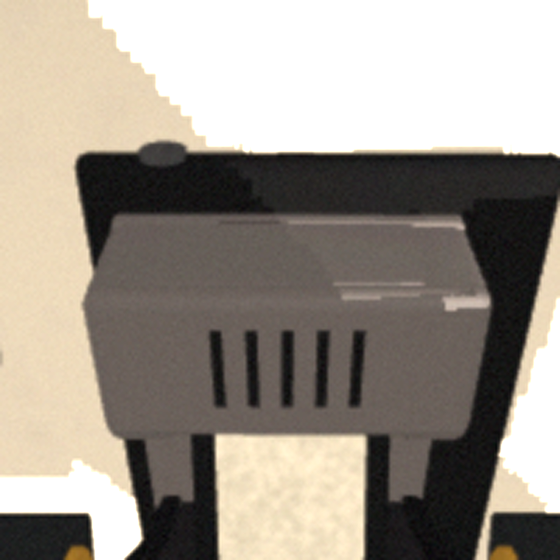

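The contact end is under the hood and centred (pack mid x≈291, slots ≈288), with light spring force. Next I'll reduce the tilt while advancing, watching the force.

```bash
python3 - <<'E'
from h import *
L=[(31.8,.5,.42),(33.5,.7,.39),(34.5,.7,.36),(35.5,.7,.32),(36.5,.7,.28),(37.5,.7,.24),(38.5,.6,.21),(39.5,.5,.18),(40.5,.4,.16),(41.5,.3,.14),(42.5,.3,.12),(42.5,.3,.1),(42.5,.3,.07),(42,.2,.03)]
for a,b in zip(L,L[1:]):plan(*b,a)
E
```

```text
(33.5, 0.7, 0.39) travel mm [1.01 0.   0.39] turn y 1.72
(34.5, 0.7, 0.36) travel mm [ 0.46 -0.    0.89] turn y 1.72
(35.5, 0.7, 0.32) travel mm [0.33 0.   1.34] turn y 2.29
(36.5, 0.7, 0.28) travel mm [ 0.34 -0.    1.38] turn y 2.29
(37.5, 0.7, 0.24) travel mm [ 0.35 -0.    1.42] turn y 2.29
(38.5, 0.6, 0.21) travel mm [0.53 0.   1.13] turn y 1.72
(39.5, 0.5, 0.18) travel mm [0.53 0.   1.16] turn y 1.72
(40.5, 0.4, 0.16) travel mm [0.69 0.   0.76] turn y 1.15
(41.5, 0.3, 0.14) travel mm [ 0.69 -0.    0.78] turn y 1.15
(42.5, 0.3, 0.12) travel mm [0.68 0.   0.7 ] turn y 1.15
(42.5, 0.3, 0.1) travel mm [-0.31  0.    0.84] turn y 1.15
(42.5, 0.3, 0.07) travel mm [-0.46 -0.    1.27] turn y 1.72
(42, 0.2, 0.03) travel mm [-1.1   0.    1.83] turn y 2.29
```

Emit:
step_arm:
  commands:
    - {"travel": [0.0009,0,-0.0004],"turn": [0,0,0]}
    - {"travel": [0.0014,0,-0.0006],"turn": [0,0,0]}
    - {"travel": [0.0014,0,-0.0006],"turn": [0,0,0]}
    - {"travel": [0.0014,0,-0.0006],"turn": [0,0,0]}

```text
time: 10.3
position: [0.4426, 0.2646, 0.0449]
tool_rot: [-3.069, 0.03, 0.653]
ft_force: [-2.9, -0.9, -1.6]
grip_width: 0.457
grip_force: 30.0
```

```bash
cat >> h.py <<'E'
def rd(n=6):
    F=[]
    for i in range(n):
        s=ctrl.get_state();F.append(s['ft_force']);ctrl.get_image('wrist')
    print('F',np.mean(F,0).round(2),'p',s['position'].round(4),'tilt',round(float(np.arctan2(-tool(s)[0][2,0],tool(s)[0][0,0])),3),'w',round(s['grip_width']*87,1),'t',s['time'])
E
python3 -c "
from h import *
rd()"
```

```text
F [-3.18 -0.78 -1.46] p [0.4426 0.2646 0.0449] tilt 0.419 w 39.7 t 10.55
```

Emit:
step_arm:
  commands:
    - {"travel": [0.0001,0,0.001],"turn": [0,1.7,0]}
    - {"travel": [0.0001,0,0.0019],"turn": [0,3.44,0]}
    - {"travel": [0.0001,0,0.0019],"turn": [0,3.44,0]}

```text
time: 10.9
position: [0.4412, 0.265, 0.0436]
tool_rot: [-3.089, 0.028, 0.556]
ft_force: [-2.7, 0.9, -2.3]
grip_width: 0.455
grip_force: 30.0
```

Emit:
step_arm:
  commands:
    - {"travel": [0.0003,0,0.0013],"turn": [0,2.3,0]}
    - {"travel": [0.0007,0,0.0027],"turn": [0,4.6,0]}
    - {"travel": [0.0007,0,0.0027],"turn": [0,4.6,0]}

```text
time: 11.2
position: [0.4407, 0.265, 0.0408]
tool_rot: [-3.109, 0.028, 0.434]
ft_force: [-4.5, -0.8, -1.4]
grip_width: 0.457
grip_force: 30.0
```

```bash
python3 -c "
from h import *
rd();print(pose(36.5,.7,.28)[0]-pose(33.3,.5,.42)[0])"
```

```text
F [-3.9  -0.1  -0.25] p [0.442  0.265  0.0406] tilt 0.279 w 39.8 t 11.45
[-9.30006258e-04  1.94808540e-05 -4.54674117e-03]
```

Spring force matches the model (about 3.8 N at 4.5 mm). Continuing down the hook.

Emit:
step_arm:
  commands:
    - {"travel": [0.0003,0,0.0014],"turn": [0,2.3,0]}
    - {"travel": [0.0003,0,0.0014],"turn": [0,2.3,0]}

```text
time: 11.7
position: [0.441, 0.2649, 0.0391]
tool_rot: [-3.117, 0.03, 0.373]
ft_force: [-4.7, -0.6, -0.6]
grip_width: 0.458
grip_force: 30.0
```

Emit:
step_arm:
  commands:
    - {"travel": [0.0005,0,0.0011],"turn": [0,1.7,0]}
    - {"travel": [0.0005,0,0.0011],"turn": [0,1.7,0]}

```text
time: 11.9
position: [0.4414, 0.2649, 0.0379]
tool_rot: [-3.123, 0.03, 0.326]
ft_force: [-5.0, 1.4, 1.3]
grip_width: 0.458
grip_force: 30.0
```

Emit:
step_arm:
  commands:
    - {"travel": [0.0005,0,0.0012],"turn": [0,1.7,0]}
    - {"travel": [0.0005,0,0.0012],"turn": [0,1.7,0]}

```text
time: 12.1
position: [0.4417, 0.2648, 0.0367]
tool_rot: [-3.128, 0.03, 0.279]
ft_force: [-5.8, -0.0, 1.4]
grip_width: 0.456
grip_force: 30.0
```

```bash
python3 -c "
from h import *
rd();print(pose(39.5,.5,.18)[0]-pose(36.5,.7,.28)[0])"
```

```text
F [-5.49  0.16  2.24] p [0.4417 0.2649 0.0367] tilt 0.18 w 39.8 t 12.35
[ 4.75839120e-04 -9.96740866e-06 -3.92080426e-03]
```

Emit:
step_arm:
  commands:
    - {"travel": [0.0006,0,0.0006],"turn": [0,1.15,0]}
    - {"travel": [0.0006,0,0.0006],"turn": [0,1.15,0]}

```text
time: 12.6
position: [0.442, 0.2649, 0.036]
tool_rot: [-3.13, 0.031, 0.25]
ft_force: [-6.3, -0.7, 1.7]
grip_width: 0.457
grip_force: 30.0
```

Emit:
step_arm:
  commands:
    - {"travel": [0.0005,0,0.0007],"turn": [0,1.15,0]}
    - {"travel": [0.0005,0,0.0007],"turn": [0,1.15,0]}

```text
time: 12.8
position: [0.4422, 0.2649, 0.0353]
tool_rot: [-3.133, 0.031, 0.219]
ft_force: [-6.1, 0.4, 3.0]
grip_width: 0.458
grip_force: 30.0
```

```bash
python3 -c "
from h import *
rd();s=ctrl.get_state();print(s['torque'])"
```

```text
F [-6.56  0.32  3.96] p [0.4422 0.2649 0.0353] tilt 0.141 w 39.9 t 13.05
[ 0.00523612  1.35939609 -0.06556543]
```

Emit:
step_arm:
  commands:
    - {"travel": [0.0003,0,0.0006],"turn": [0,1.15,0]}
    - {"travel": [0.0003,0,0.0006],"turn": [0,1.15,0]}

```text
time: 13.3
position: [0.4423, 0.2648, 0.0345]
tool_rot: [-3.135, 0.031, 0.188]
ft_force: [-5.9, 0.3, 1.1]
grip_width: 0.457
grip_force: 30.0
```

Emit:
step_arm:
  commands:
    - {"travel": [0.0,0,0.0007],"turn": [0,1.15,0]}
    - {"travel": [0.0,0,0.0007],"turn": [0,1.15,0]}

```text
time: 13.5
position: [0.4422, 0.2648, 0.0338]
tool_rot: [-3.137, 0.031, 0.156]
ft_force: [-6.9, 0.6, 1.9]
grip_width: 0.456
grip_force: 30.0
```

```bash
python3 -c "
from h import *
rd();s=ctrl.get_state();print(s['torque']);print(pose(42,.3,.1)[0]-pose(39.5,.5,.18)[0])"
```

```text
F [-6.64 -0.02  2.42] p [0.4422 0.2648 0.0338] tilt 0.101 w 39.8 t 13.75
[ 0.02164215  1.35974748 -0.04564032]
[ 7.56036184e-04 -1.58367005e-05 -3.34655498e-03]
```

```bash
python3 -c "
from h import *
L=[(41.7,.5,.10),(42.2,.4,.075),(42.6,.4,.05),(42.8,.3,.025),(42.8,.2,.0)]
for a,b in zip(L,L[1:]):plan(*b,a)"
```

```text
(42.2, 0.4, 0.075) travel mm [ 0.12 -0.    1.1 ] turn y 1.43
(42.6, 0.4, 0.05) travel mm [ 0.01 -0.    1.02] turn y 1.43
(42.8, 0.3, 0.025) travel mm [-0.18  0.    1.14] turn y 1.43
(42.8, 0.2, 0.0) travel mm [-0.39  0.    1.15] turn y 1.43
```

Emit:
step_arm:
  commands:
    - {"travel": [0.0001,0,0.001],"turn": [0,1.4,0]}
    - {"travel": [0.0001,0,0.001],"turn": [0,1.4,0]}

```text
time: 14.0
position: [0.4421, 0.2649, 0.0328]
tool_rot: [-3.139, 0.03, 0.118]
ft_force: [-6.7, -0.7, 2.1]
grip_width: 0.455
grip_force: 30.0
```

```bash
python3 -c "
from h import *
rd(4)"
```

```text
F [-6.76 -0.15  2.79] p [0.4422 0.2649 0.0328] tilt 0.076 w 39.9 t 14.15
```

Emit:
step_arm:
  commands:
    - {"travel": [0.0001,0,0.001],"turn": [0,1.4,0]}
    - {"travel": [0.0001,0,0.001],"turn": [0,1.4,0]}

```text
time: 14.4
position: [0.4421, 0.2648, 0.0318]
tool_rot: [3.14, -0.03, -0.08]
ft_force: [-7.5, 0.4, 4.2]
grip_width: 0.452
grip_force: 30.0
```

Emit:
step_arm:
  commands:
    - {"travel": [-0.0001,0,0.0011],"turn": [0,1.4,0]}
    - {"travel": [-0.0001,0,0.0011],"turn": [0,1.4,0]}

```text
time: 14.6
position: [0.4418, 0.2649, 0.0308]
tool_rot: [3.141, -0.03, -0.041]
ft_force: [-7.7, -0.3, 3.4]
grip_width: 0.455
grip_force: 30.0
```

```bash
python3 -c "
from h import *
rd(4)"
```

```text
F [-7.75 -0.45  4.98] p [0.4419 0.2649 0.0308] tilt 0.027 w 39.7 t 14.75
```

Emit:
step_arm:
  commands:
    - {"travel": [-0.0002,0,0.0009],"turn": [0,1.5,0]}
    - {"travel": [-0.0002,0,0.0009],"turn": [0,1.5,0]}

```text
time: 15.0
position: [0.4416, 0.265, 0.0301]
tool_rot: [3.141, -0.031, -0.0]
ft_force: [-8.4, -0.4, 5.8]
grip_width: 0.454
grip_force: 30.7
```

```bash
python3 -c "
from h import *
rd(5);s=ctrl.get_state();print(s['torque'],s['joint_positions'])"
```

```text
F [-8.78 -0.82  7.06] p [0.4417 0.265  0.0302] tilt 0.001 w 39.9 t 15.2
[-0.0983812   1.95116709 -0.1074581 ] [ 0.18310229  0.37581292 -0.87889688  1.97156342  0.35289957  0.9552214
 -2.46096631]
```

Flat by pose, with modest forces. As a test I'll let it move back 2 mm: under the hook the force stays spring-like, blocked it reverses.

Emit:
step_arm:
  commands:
    - {"travel": [0,0,0],"turn": [0,0.6,0]}
    - {"travel": [-0.001,0,0],"turn": [0,0.6,0]}
    - {"travel": [-0.002,0,0],"turn": [0,0.6,0]}
    - {"travel": [-0.002,0,0],"turn": [0,0.6,0]}

```text
time: 15.65
position: [0.4415, 0.265, 0.0302]
tool_rot: [-3.141, 0.032, -0.019]
ft_force: [-3.0, -0.7, 3.9]
grip_width: 0.459
grip_force: 30.7
```

```bash
python3 -c "
from h import *
rd(5);s=ctrl.get_state();print(s['torque'])"
```

```text
F [-2.83 -0.04  4.64] p [0.4415 0.265  0.0302] tilt -0.012 w 39.9 t 15.85
[ 0.00983992  0.88739121 -0.12788415]
```

It didn't move back, so the tongue is still bearing on the nose. I'll advance slightly further (spring ~8 mm) and press the tail down.

Emit:
step_arm:
  commands:
    - {"travel": [0.0015,0,0],"turn": [0,0,0]}
    - {"travel": [0.0028,0,0],"turn": [0,0.5,0]}
    - {"travel": [0.0028,0,0],"turn": [0,1.0,0]}
    - {"travel": [0.0028,0,0],"turn": [0,1.0,0]}
  force: 40

```text
time: 16.3
position: [0.4416, 0.265, 0.0301]
tool_rot: [3.139, -0.03, 0.04]
ft_force: [-8.3, -0.8, 12.5]
grip_width: 0.455
grip_force: 41.8
```

```bash
python3 -c "
from h import *
rd(5);s=ctrl.get_state();print(s['torque'])"
```

```text
F [-9.27 -0.54 12.57] p [0.4416 0.265  0.0301] tilt -0.025 w 39.7 t 16.5
[-0.22657208  2.60538645 -0.02908921]
```

```bash
python3 - <<'E'
from h import *
cv2.imwrite('pics/w6.png',ctrl.get_image('wrist')[:,:,::-1])
for n in('w2','w3','w5','w6'):
    a=cv2.imread(f'pics/{n}.png').astype(float);g=a.mean(2)
    print(n,'col253 v236-300',g[236:300,240].round().astype(int).tolist())
    print('   row225',g[225,208:236].round().astype(int).tolist(),g[225,270:302].round().astype(int).tolist())
E
```

```text
w2 col253 v236-300 [128, 129, 132, 135, 134, 136, 132, 131, 128, 117, 65, 43, 45, 52, 58, 61, 64, 65, 68, 71, 76, 75, 80, 83, 84, 88, 88, 86, 85, 82, 82, 82, 79, 76, 73, 62, 22, 8, 15, 10, 10, 14, 12, 13, 10, 12, 10, 9, 9, 8, 13, 15, 57, 138, 148, 146, 138, 135, 135, 132, 123, 59, 61, 61]
   row225 [5, 12, 8, 6, 8, 13, 16, 17, 17, 16, 16, 13, 13, 9, 8, 12, 13, 11, 18, 53, 121, 128, 129, 129, 132, 134, 128, 125] [126, 128, 132, 131, 134, 134, 133, 131, 132, 128, 58, 19, 7, 13, 12, 12, 9, 10, 11, 13, 14, 14, 15, 17, 15, 11, 12, 12, 11, 7, 11, 10]
w3 col253 v236-300 [135, 136, 138, 139, 141, 142, 137, 135, 132, 124, 67, 44, 50, 56, 57, 65, 69, 71, 73, 75, 81, 82, 82, 88, 87, 90, 91, 92, 87, 89, 86, 85, 85, 77, 77, 63, 21, 14, 14, 13, 13, 14, 14, 13, 15, 8, 12, 9, 12, 7, 12, 15, 60, 140, 155, 153, 146, 148, 150, 145, 130, 63, 59, 62]
   row225 [11, 11, 17, 9, 11, 17, 16, 15, 17, 14, 16, 13, 6, 13, 13, 12, 11, 10, 18, 51, 126, 134, 133, 134, 140, 141, 135, 132] [133, 136, 137, 140, 139, 140, 139, 138, 137, 133, 66, 21, 15, 14, 14, 12, 12, 12, 11, 15, 14, 15, 16, 19, 14, 14, 8, 8, 9, 7, 11
[... 416 characters left out ...]
51, 146, 145] [144, 146, 152, 150, 151, 151, 151, 151, 153, 144, 70, 23, 15, 14, 14, 12, 14, 13, 13, 17, 18, 18, 17, 18, 18, 15, 15, 12, 10, 11, 9, 9]
w6 col253 v236-300 [133, 130, 133, 137, 140, 137, 137, 131, 130, 120, 64, 43, 47, 55, 58, 61, 65, 69, 71, 71, 78, 78, 81, 82, 88, 88, 88, 87, 86, 85, 84, 83, 82, 76, 73, 60, 22, 13, 10, 9, 12, 11, 13, 10, 9, 15, 12, 11, 12, 11, 14, 11, 18, 42, 49, 49, 50, 52, 54, 53, 55, 59, 56, 59]
   row225 [11, 9, 10, 10, 10, 12, 17, 13, 16, 14, 16, 13, 10, 11, 14, 13, 12, 10, 18, 54, 123, 130, 129, 133, 134, 136, 133, 128] [128, 132, 134, 134, 133, 135, 138, 133, 134, 126, 64, 17, 16, 14, 12, 12, 12, 15, 14, 14, 12, 12, 14, 16, 16, 11, 13, 9, 8, 3, 10, 11]
```

The tail edge in the wrist image hasn't moved relative to the tool, so the pack really is flat on the floor. Floor friction explains the stick. I'll unload the vertical press and repeat the back-slide.

Emit:
step_arm:
  commands:
    - {"travel": [-0.0008,0,-0.0005],"turn": [0,-0.8,0]}
    - {"travel": [-0.0008,0,-0.001],"turn": [0,-1.2,0]}
    - {"travel": [-0.0008,0,-0.001],"turn": [0,-1.2,0]}

```text
time: 16.9
position: [0.4415, 0.265, 0.0302]
tool_rot: [-3.141, 0.03, -0.008]
ft_force: [-5.7, 1.4, 1.1]
grip_width: 0.453
grip_force: 40.2
```

```bash
python3 -c "
from h import *
rd(4)"
```

```text
F [-5.56  1.18  1.22] p [0.4415 0.265  0.0301] tilt -0.006 w 39.4 t 17.05
```

Emit:
step_arm:
  commands:
    - {"travel": [-0.001,0,0],"turn": [0,0,0]}
    - {"travel": [-0.002,0,0],"turn": [0,0,0]}
    - {"travel": [-0.002,0,0],"turn": [0,0,0]}

```text
time: 17.4
position: [0.4401, 0.2649, 0.0303]
tool_rot: [-3.141, 0.03, -0.011]
ft_force: [-4.9, 1.7, -2.0]
grip_width: 0.458
grip_force: 40.0
```

```bash
python3 -c "
from h import *
rd(4)"
```

```text
F [-4.97  2.22 -1.93] p [0.4403 0.2649 0.0304] tilt -0.007 w 39.8 t 17.55
```

It now slides back freely under the spring. Continuing back toward the end stop.

Emit:
step_arm:
  commands:
    - {"travel": [-0.001,0,0.0002],"turn": [0,0,0]}
    - {"travel": [-0.002,0,0.0002],"turn": [0,0,0]}
    - {"travel": [-0.002,0,0.0002],"turn": [0,0,0]}

```text
time: 17.9
position: [0.4387, 0.2648, 0.0305]
tool_rot: [3.141, -0.031, 0.012]
ft_force: [-3.6, 2.1, -2.5]
grip_width: 0.452
grip_force: 40.0
```

```bash
python3 -c "
from h import *
rd(4)"
```

```text
F [-3.29  2.28 -2.55] p [0.4388 0.2647 0.0306] tilt -0.008 w 39.7 t 18.05
```

Emit:
step_arm:
  commands:
    - {"travel": [-0.001,0,0],"turn": [0,0,0]}
    - {"travel": [-0.001,0,0],"turn": [0,0,0]}

```text
time: 18.3
position: [0.4378, 0.2647, 0.0306]
tool_rot: [3.141, -0.031, 0.013]
ft_force: [-3.6, 1.4, -2.2]
grip_width: 0.457
grip_force: 40.0
```

```bash
python3 -c "
from h import *
rd(4)"
```

```text
F [-3.39  1.36 -1.97] p [0.4379 0.2646 0.0306] tilt -0.008 w 39.3 t 18.45
```

Nearly at the stop. Releasing partially so the fingers clear the adapter.

Emit:
step_arm:
  commands:
    - {"travel": [-0.0005,0,0],"turn": [0,0,0]}
    - {"travel": [-0.0005,0,0],"turn": [0,0,0]}
    - {"travel": [-0.0005,0,0],"turn": [0,0,0]}
    - {"travel": [-0.0005,0,0],"turn": [0,0,0]}
  gripper: 0.6

```text
time: 18.9
position: [0.438, 0.2645, 0.0308]
tool_rot: [3.141, -0.032, 0.014]
ft_force: [0.8, 0.0, -0.7]
grip_width: 0.595
grip_force: 0.0
```

```bash
python3 -c "
from h import *
rd(3)"
```

```text
F [ 0.19  0.39 -0.47] p [0.4376 0.2646 0.0307] tilt -0.008 w 51.9 t 19.0
```

Emit:
step_arm:
  commands:
    - {"travel": [0,0,-0.01],"turn": [0,0,0]}
    - {"travel": [0,0,-0.03],"turn": [0,0,0]}
    - {"travel": [0,0,-0.06],"turn": [0,0,0]}
    - {"travel": [0,0,-0.08],"turn": [0,0,0]}
    - {"travel": [0,0,-0.1],"turn": [0,0,0]}

```text
time: 19.55
position: [0.4365, 0.2652, 0.1323]
tool_rot: [-3.141, 0.03, -0.014]
ft_force: [-0.0, -0.1, -0.5]
grip_width: 0.603
grip_force: 0.0
```

Emit:
step_arm:
  commands:
    - {"travel": [-0.02,0,0],"turn": [0,0,0]}
    - {"travel": [-0.02,0,0],"turn": [0,0,0]}
    - {"travel": [-0.02,0,0],"turn": [0,0,0]}

```text
time: 19.85
position: [0.4167, 0.2649, 0.1306]
tool_rot: [3.14, -0.031, 0.014]
ft_force: [-0.9, -0.2, -0.2]
grip_width: 0.597
grip_force: 0.0
```

```bash
python3 - <<'E'
from h import *
s=ctrl.get_state();a=ctrl.get_image('wrist')[:,:,::-1];cv2.imwrite('pics/w7.png',a);c=cam('wrist',s);R,p=tool(s)
print(p,s['ft_force'])
Rb=Ro.from_euler('z',B[2]).as_matrix();f=lambda x,y,z:np.array([.4372,B[1],.014])+Rb@np.array([x,y,z])*1e-3
print('predicted seated: ',[w2p(c,f(*q))[0].round(1) for q in[(36,0,28),(-32,-20,18),(-32,20,18),(-34,0,11),(-41,0,24),(-41,13,24),(-60,0,0)]])
b=a[110:310,150:350];cv2.imwrite('pics/w7c.png',np.clip(cv2.resize(b,(600,600),interpolation=cv2.INTER_CUBIC)*1.8,0,255).astype('uint8'))
E
```

```text
[0.41671841 0.26493784 0.13064137] [-0.9133575  -0.18792848 -0.22164209]
predicted seated:  [array([252.2, 135.5]), array([273.2, 208. ]), array([230.9, 207.9]), array([252.1, 207.6]), array([252. , 219.2]), array([238.1, 219.2]), array([252.1, 228.1])]
```

View pics/w7c.png

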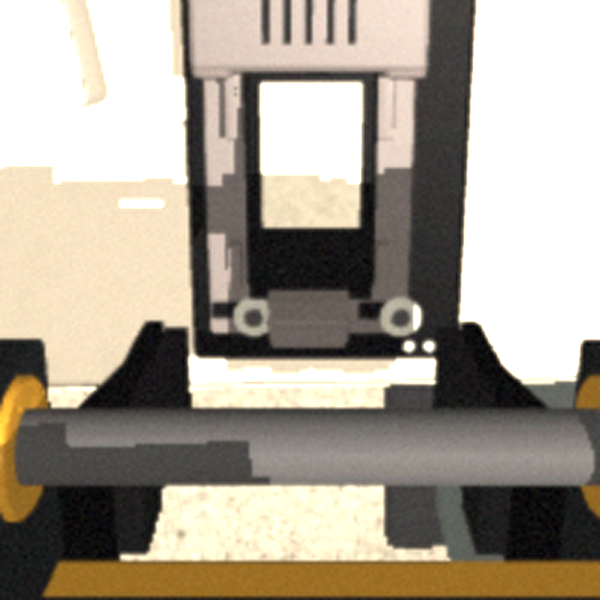

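The image shows the pack flat in the bay. The label spans x 259–363, y 82–228 under the hood edge (y≈72), and the tail is tucked up to the hook at y≈290 between the screws. As a numeric check, I'll compare the label position and size with a seated pack.

```bash
python3 - <<'E'
from h import *
import pickle
def lab(n,cu,v0,v1,th):
    g=cv2.imread(f'pics/{n}.png').astype(float).mean(2)
    col=g[:,cu-4:cu+5].mean(1)
    for v in range(v0,v1):
        if col[v]>=th>col[v+1]:return v+(col[v]-th)/(col[v]-col[v+1])
s1=pickle.load(open('s1.pkl','rb'));c1=cam('wrist',s1);R1,p1=tool(s1)
v=lab('w1',255,195,210,120);x1=(R1.T@(p2w(c1,(255,v),.018)-p1))[0]*1e3
print('w1 label rear v',v,'x in tool',x1,'-> pack x approx',x1+.3)
s=ctrl.get_state();c=cam('wrist',s)
Rb=Ro.from_euler('z',B[2]).as_matrix()
v7=lab('w7',252,180,192,45);P=p2w(c,(252,v7),.032)
g=cv2.imread('pics/w7.png').astype(float).mean(2)
hv=[g[v,225:228].mean().round() for v in range(126,142)];print(hv)
for v in(133,134,135):print('hood',v,p2w(c,(252,v),.042)[0])
print('label rear v',v7,'world x',P[0],'bay x w/ origin .4372',(P[0]-.4372)*1e3)
for vv in(150,180):
    r=g[vv,225:285].round().astype(int);print(vv,r.tolist())
print([p2w(c,(u,180),.032)[1] for u in(236,271)])
E
```

```text
w1 label rear v 200.52809686432784 x in tool -12.938225560778243 -> pack x approx -12.638225560778242
[np.float64(116.0), np.float64(114.0), np.float64(114.0), np.float64(114.0), np.float64(114.0), np.float64(109.0), np.float64(97.0), np.float64(90.0), np.float64(92.0), np.float64(94.0), np.float64(104.0), np.float64(111.0), np.float64(112.0), np.float64(110.0), np.float64(110.0), np.float64(109.0)]
hood 133 0.4754511433858445
hood 134 0.4746240661513962
hood 135 0.47379545107780874
label rear v 185.86791522917693 world x 0.4269927317895744 bay x w/ origin .4372 -10.207268210425557
150 [100, 110, 114, 112, 69, 47, 34, 19, 19, 27, 21, 73, 207, 220, 221, 223, 227, 227, 227, 225, 226, 226, 227, 228, 228, 226, 228, 227, 226, 226, 228, 229, 230, 231, 229, 225, 225, 226, 226, 225, 225, 225, 222, 221, 218, 145, 60, 35, 30, 25, 45, 105, 119, 121, 121, 117, 107, 120, 122, 123]
180 [59, 57, 59, 56, 59, 57, 55, 22, 9, 12, 14, 26, 90, 121, 124, 121, 123, 121, 121, 120, 122, 122, 121, 120, 119, 125, 128, 126, 130, 127, 122, 119, 118, 120, 122, 121, 125, 127, 126, 123, 125, 127, 128, 124, 98, 37, 14, 9, 9, 20, 51, 57, 58, 58, 57, 60, 59, 59, 60, 58]
[np.float64(0.2802774724744142), np.float64(0.24813291978621035)]
```

Position is consistent with seated within measurement error. One gentle press on the ribs with the closed fingertips will confirm the tail is down (top expected at z≈0.032, so TCP 0.046).

Emit:
step_arm:
  commands:
    - {"travel": [0,0,0.015],"turn": [0,0,0]}
    - {"travel": [0,0,0.03],"turn": [0,0,0]}
    - {"travel": [0,0,0.045],"turn": [0,0,0]}
    - {"travel": [0,0,0.06],"turn": [0,0,0]}
    - {"travel": [0,0,0.06],"turn": [0,0,0]}
  gripper: 0
  force: 10

```text
time: 20.4
position: [0.4149, 0.2642, 0.0673]
tool_rot: [3.14, -0.03, 0.003]
ft_force: [0.3, 0.2, -0.1]
grip_width: 0.234
grip_force: 0.0
```

Emit:
step_arm:
  commands:
    - {"travel": [0,0,0.01],"turn": [0,0,0]}
    - {"travel": [0,0,0.018],"turn": [0,0,0]}
    - {"travel": [0,0,0.02],"turn": [0,0,0]}
    - {"travel": [0,0,0.0205],"turn": [0,0,0]}

```text
time: 20.8
position: [0.4169, 0.2652, 0.0497]
tool_rot: [3.141, -0.031, 0.012]
ft_force: [0.0, 0.0, -0.6]
grip_width: 0.01
grip_force: 0.0
```

```bash
python3 -c "
from h import *
rd(3)"
```

```text
F [-0.05 -0.11  0.29] p [0.4173 0.2653 0.0501] tilt -0.008 w 0.3 t 20.9
```

Emit:
step_arm:
  commands:
    - {"travel": [0,0,0.001],"turn": [0,0,0]}
    - {"travel": [0,0,0.002],"turn": [0,0,0]}
    - {"travel": [0,0,0.003],"turn": [0,0,0]}
    - {"travel": [0,0,0.003],"turn": [0,0,0]}

```text
time: 21.35
position: [0.417, 0.2651, 0.0467]
tool_rot: [3.141, -0.031, 0.012]
ft_force: [0.1, -1.0, -0.1]
grip_width: 0.004
grip_force: 0.0
```

Emit:
step_arm:
  commands:
    - {"travel": [0,0,0.001],"turn": [0,0,0]}
    - {"travel": [0,0,0.001],"turn": [0,0,0]}

```text
time: 21.55
position: [0.4171, 0.2652, 0.0464]
tool_rot: [3.141, -0.031, 0.012]
ft_force: [-1.8, -1.5, 6.2]
grip_width: 0.005
grip_force: 3.3
```

Emit:
step_arm:
  commands:
    - {"travel": [0,0,0.001],"turn": [0,0,0]}
    - {"travel": [0,0,0.001],"turn": [0,0,0]}

```text
time: 21.75
position: [0.4171, 0.2652, 0.0463]
tool_rot: [3.14, -0.031, 0.012]
ft_force: [-4.7, -3.3, 15.1]
grip_width: 0.004
grip_force: 7.8
```

The ribs are rigid at z = 0.0324, exactly a flat seated pack. Retreating and handing in.

Emit:
step_arm:
  commands:
    - {"travel": [0,0,-0.01],"turn": [0,0,0]}
    - {"travel": [0,0,-0.03],"turn": [0,0,0]}
    - {"travel": [0,0,-0.06],"turn": [0,0,0]}
    - {"travel": [0,0,-0.1],"turn": [0,0,0]}
    - {"travel": [0,0,-0.1],"turn": [0,0,0]}

```text
time: 22.25
position: [0.4192, 0.2675, 0.1498]
tool_rot: [-3.138, 0.031, -0.026]
ft_force: [-0.1, 0.2, 1.2]
grip_width: 0.003
grip_force: 0.0
```

```bash
python3 - <<'E'
from h import *
s=ctrl.get_state();print(s['position'],s['ft_force'],s['time'])
print(ctrl.close_job())
E
```

```text
[0.41917577 0.26754556 0.14978604] [-0.13400497  0.21754149  1.21586708] 22.25
the job is handed in; nothing more can be done
None
```

The battery pack is in the dock, label up, contact end under the hood on the spring and tongue under the hook, lying flat; I handed the job in at 22 s, and the close call returned no verdict.

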